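# Centre the greenstone spiral on its plinth

### The job

The little greenstone spiral stands off-centre on the dark wooden plinth: nudge it at its brass foot with light fingertip taps until the whole foot stands inside the white ring inlaid in the plinth's top, then leave it standing there by itself. It is top-heavy and wobbly, so do not tip it over or knock it hard, and do not pick it up. Leave the white carving on the pale plinth and everything else on the bench alone.

Things in the scene. Friction and masses are not known exactly. Their poses are not given: they have to be found in the camera images.
- koru: the carving to centre: dark-green stone spiral, 58 mm tall in all, about 160 g, fixed on a round brass foot: a disc 30 mm in diameter, its side 3 to 15 mm above the plinth top, on six small nubs on a 21 mm circle, so it rocks and topples if pushed above the foot. The stone is nowhere wider than the foot. Origin: centre of the underside; z along its height, up
- plinth_top (a point): centre of the flat round top of the dark wooden plinth, which is fixed to the bench: top 94 mm in diameter, 50 mm above the bench; base 104 mm in diameter. A thin white ring, flush in the top and concentric with it, has an inner diameter of 44 mm and an outer one of 50 mm. z up
- drop: bone-white drop-shaped carving, 58 mm tall, on a steel foot 30 mm in diameter, already centred on the pale wooden plinth (leave alone). Origin: centre of its underside
- pale_plinth_top (a point): centre of the top of the pale wooden plinth, fixed, same sizes as the dark one, with a dark ring; carries the white carving
- pencil: red pencil lying on the bench, 166 x 8 x 8 mm, along its x (leave alone); origin under its middle
- handpiece: aluminium engraving handpiece lying on the bench along its x, 27 mm thick, 145 mm long (leave alone); origin under its middle
- blue_pad: blue abrasive pad, 95 x 65 x 24 mm (leave alone); origin at the centre of its underside
- yellow_pad: yellow abrasive pad, 110 x 75 x 22 mm, under the white stone (leave alone); origin at the centre of its underside
- white_stone: white whetstone, 105 x 60 x 24 mm, lying on the yellow pad (leave alone); origin at the centre of its underside
- offcut: dark-green stone offcut, about 90 x 42 x 22 mm (leave alone); origin at its underside
- jar: closed amber jar, 60 mm in diameter, 70 mm tall (leave alone); origin at the centre of its underside
Mind the look-alikes: they are no part of the job. Leave any pink look-alike of the koru alone.

How it is judged:
By the outcome, as a careful person would: the job done as asked, in the order asked, and still so for the second after the job is handed in, with the robot touching nothing.
It also fails if it takes over 51 s, if anything falls off the work surface, if the arm or the gripper's body presses on something with over 40 N, if the wrist force passes 120 N, or if a joint passes its speed limit or range.

### The arm

A 6-joint arm with a two-finger parallel gripper is mounted at the origin on the work surface. World frame = base frame: x ahead of the robot, y to its left, z up, the work surface at z = 0. Lengths are in m, angles in rad, forces in N, time in s.
With the tool pointing down it reaches from about 0.25 to 0.775 m from the base axis. Payload 4 kg.
Tool frame: the origin (TCP) lies at the centre of the arm's flange, where the gripper is bolted on; the fingertips stand ahead of it and the grasp point (between the pads) lies 180 mm ahead of it (robot.tcp_to_tips is the z of the fingertips in the tool frame, in m); z points along the fingers, y is the direction in which the jaws open and shut (so a half turn about z gives the same grasp; the last joint's range is limited). The gripper opens to 94 mm and grips with 3 to 60 N. Pads are 16 mm wide; open, the fingers measure 119 mm over their backs; the gripper's body (75 mm by 177 mm) begins 78 mm behind the grasp point.
Start: joints at [-1.355, 0.087, 1.371, -0, 1.684, -0.103], TCP at [0.172, -0.522, 0.405] pointing down, gripper open.
Joint ranges: [-3.1, 3.1], [-0.76, 2.03], [0.27, 2.55], [-1.08, 4.22], [0.17, 2.65], [-2.57, 2.57]. Speed limits (rad/s): [2.79, 2.79, 3.14, 3.14, 3.14, 3.14].

### API

Orientations are given as [roll, pitch, yaw] about the fixed x, y, z axes, in that order (R = Rz(yaw) Ry(pitch) Rx(roll)).
In Python, from bench import robot gives the robot as it stands.
- The arm moves only by the tool move_arm, never from a script. Its argument "increments" is a list that holds one entry, the list of rows, each a list of 7 numbers: the opening, from 0 (shut) to 1 (fully open), then the shift along the tool's x, y, z as a fraction of full scale, then the turn, a rotation vector about the tool's x, y, z as a fraction of full scale. In form: [[[jaw, dx, dy, dz, rx, ry, rz], ...]]. A call has 1 to 8 rows; each row is the pose to reach, as a shift and turn from the pose commanded when the call began, along the tool's axes at that moment; what a row does not reach only later rows make up. Full scale, the value 1, is 0.1 m for a shift and pi/2 rad for a turn. A row lasts 1/12 s, in which the tool goes at most 41.7 mm and 7.16 degrees, less where a joint would pass 70% of its speed; a pose out of reach is approached as far as the arm can. A call with a number of a shift or a turn outside -1 to 1 is refused whole. A call with a gripper value outside its range is refused whole. The fingers move at their own pace and stop on an object; the grip force is fixed at half the most. Time passes only in rows, so rows that repeat a pose let the fingers close. It gives the time, the measured TCP pose, the force and the opening at its end, in the units of the state.
- robot.get_obs(): the state, without advancing time (a new reading comes with each control period).
- robot.snapshot(name): name is "scene" or "top"; returns (picture, depth): 384x512x3 uint8, red, green, blue; 384x512 float32, m along the optical axis (not along the pixel's ray), 0 where there is no reading.
- robot.camera_params(name): a dict with "mtx" (3x3 intrinsics, pixels), "k1" (the pictures are not rectified: a ray, as slopes to the right and down, at radius r is drawn at 1 + k1 r^2 times it, then the intrinsics apply), "R" (3x3) and "t" (3): a world point X has camera coordinates R X + t. Camera axes: x right, y down, z forward; pixel columns grow to the right and rows downward; lengths in m; the calibration is good to about 2 mm. A picture is of the moment at which its call begins. camera_params takes no time and is no camera call.
- robot.close_job(): hands the job in, once; it reports no verdict.
The state is a dict: "time": time; "joint_positions": joint angles; "qvel": joint speeds; "joint_torque": joint torques, N m; "tool_pos": TCP position; "ee_rot": TCP orientation; "wrist_force": force on the tool from outside, world axes, zero at the start; "wrist_torque": the same for the moment, N m; "width": finger opening in m.
Only numpy, scipy, OpenCV 4.12 (cv2) and the standard library are available. Lean on these libraries where they do the work, as an engineer would, in place of code of your own. Each camera call takes 0.05 s, during which the arm holds its last target.

## Working session

There is one attempt and no reset: what is moved stays moved. The work goes in short steps, Python scripts to look and compute and a tool call to move; the robot and the scene stay as the last step left them, time stands still between calls to the robot, and variables do not carry over. Pictures are saved under pics/ and viewed, and the job is handed in when it is done.

Besides the shell and the picture viewer there is one more tool, called after "Request:" as name([rows], argument=value, ...), one row to a line, values as JSON. move_arm: Moves the arm, as the interface text tells. Its arguments: {"type":"object","properties":{"increments":{"type":"array","items":{"type":"array","items":{"type":"array","items":{"type":"number","minimum":-1,"maximum":1}}}}},"required":["increments"]}

```bash
mkdir -p pics; ls; python3 - <<'E'
from bench import robot
import cv2,numpy as np
for n in("scene","top"):
    p,d=robot.snapshot(n); np.savez(f"pics/{n}0.npz",p=p,d=d)
    cv2.imwrite(f"pics/{n}0.png",cv2.resize(p[:,:,::-1],(800,600),interpolation=cv2.INTER_CUBIC))
    c=robot.camera_params(n); print(n,c)
print(robot.get_obs(),robot.tcp_to_tips)
E
```

```text
pics
scene {'mtx': array([[381.70027591,   0.        , 249.97312568],
       [  0.        , 381.70027591, 189.33476559],
       [  0.        ,   0.        ,   1.        ]]), 'k1': 0.04043391601530836, 'R': array([[-0.08277282,  0.99653415, -0.00826773],
       [ 0.54540051,  0.03835473, -0.83729756],
       [-0.8340785 , -0.0738147 , -0.54668496]]), 't': array([ 0.0658319 , -0.24166234,  1.47433778])}
top {'mtx': array([[428.98130085,   0.        , 253.47242961],
       [  0.        , 428.98130085, 193.25332137],
       [  0.        ,   0.        ,   1.        ]]), 'k1': -0.1144807306990441, 'R': array([[-0.02527604, -0.99959208, -0.01329678],
       [-0.98491024,  0.02717838, -0.17091855],
       [ 0.17121021,  0.00877599, -0.98519544]]), 't': array([-6.92745210e-04,  5.33280334e-01,  9.61172367e-01])}
{'time': 0.1, 'joint_positions': array([-1.35506002e+00,  8.78944906e-02,  1.37207407e+00,  2.33330091e-05,
        1.68357878e+00, -1.03112941e-01]), 'qvel': array([ 1.68001724e-04, -6.49305309e-05, -5.24880600e-03,  1.96733817e-03,
       -1.06633815e-03,  6.09977129e-04]), 'joint_torque': array([ 2.67733834e-03, -3.41250837e+01, -3.03303301e+01,  7.20623578e-02,
        3.03708692e-02, -9.54014263e-05]), 'tool_pos': array([ 0.17238353, -0.52219236,  0.40362824]), 'ee_rot': array([-3.13965073e+00, -2.24264045e-04,  3.18851630e-01]), 'wrist_force': array([-0.49492682,  0.5125965 , -0.5577009 ]), 'wrist_torque': array([-0.02878681,  0.01016128, -0.00819714]), 'width': 0.09382273197443601} 0.1992
```

View pics/scene0.png

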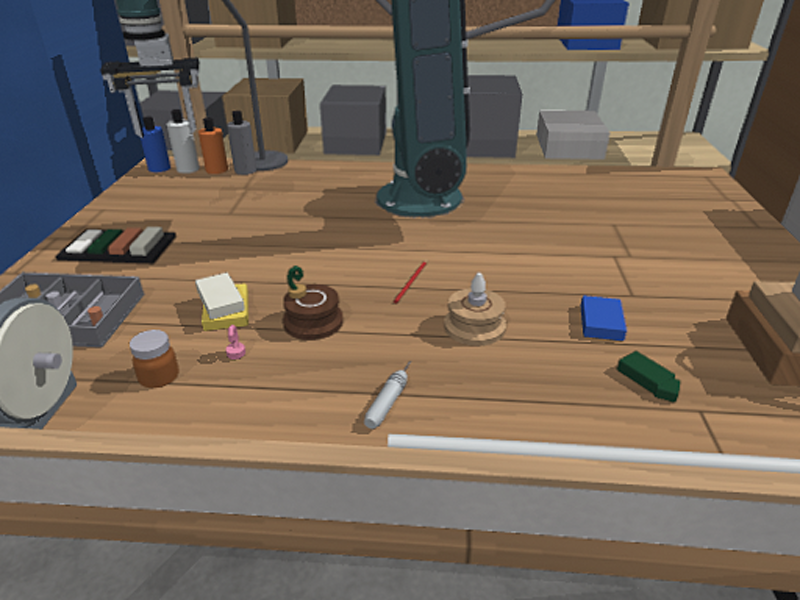

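View pics/top0.png

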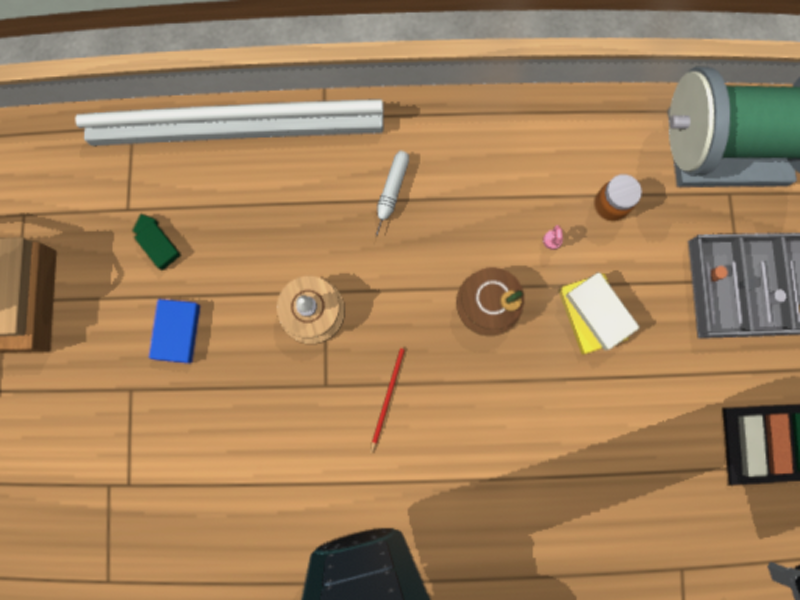

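Candidates: the green spiral on the brass foot on the dark plinth (scene 295,282; top 512,298 in the 800x600 view) and the pink look-alike on the bench (scene 234,343; top 553,238). The green one fits: dark-green stone, brass foot, dark plinth. The white drop (scene 478,290) is to be left alone. Next I'll check an enlarged crop and measure.

```bash
cat > h.py <<'E'
from bench import robot
import cv2,numpy as np
def snap(n,tag):
    p,d=robot.snapshot(n); np.savez(f"pics/{n}{tag}.npz",p=p,d=d); return p,d
def rays(n,uv):
    c=robot.camera_params(n);K=c["mtx"];uv=np.atleast_2d(uv).astype(float)
    q=(uv-[K[0,2],K[1,2]])/K[0,0]; r=q.copy()
    for _ in range(20): r=q/(1+c["k1"]*(r**2).sum(1,keepdims=True))
    D=np.c_[r,np.ones(len(r))]@c["R"]; return -c["R"].T@c["t"],D
def onplane(n,uv,z):
    o,D=rays(n,uv); return o+D*((z-o[2])/D[:,2])[:,None]
def proj(n,X):
    c=robot.camera_params(n);K=c["mtx"];Y=np.atleast_2d(X)@c["R"].T+c["t"];r=Y[:,:2]/Y[:,2:]
    return r*(1+c["k1"]*(r**2).sum(1,keepdims=True))*K[0,0]+[K[0,2],K[1,2]]
E
python3 - <<'E'
from h import *
out=[]
for n,(x0,y0) in (("scene",(165,160)),("top",(275,160))):
    p=np.load(f"pics/{n}0.npz")["p"]; c=p[y0:y0+64,x0:x0+64]
    out.append(cv2.resize(c[:,:,::-1],(400,400),interpolation=cv2.INTER_NEAREST))
cv2.imwrite("pics/crop0.png",np.hstack(out))
p=np.load("pics/top0.npz")["p"];d=np.load("pics/top0.npz")["d"]
hsv=cv2.cvtColor(p,cv2.COLOR_RGB2HSV)
print(hsv[180:202,316:338,:].tolist()[6:16:3])
m=(hsv[:,:,1]<70)&(hsv[:,:,2]>130);w=np.zeros_like(m);w[172:212,294:340]=1
v,u=np.nonzero(m&w);X=onplane("top",np.c_[u,v],.05)
A=np.c_[2*X[:,:2],np.ones(len(X))];s=np.linalg.lstsq(A,(X[:,:2]**2).sum(1),rcond=None)[0]
print("ring",len(u),s[:2],np.sqrt(s[2]+s[0]**2+s[1]**2))
E
```

```text
[[[13, 139, 121], [13, 140, 120], [13, 143, 118], [13, 141, 116], [12, 140, 115], [13, 137, 115], [13, 126, 125], [14, 87, 156], [16, 68, 191], [17, 119, 184], [18, 148, 178], [18, 151, 176], [17, 149, 154], [18, 140, 111], [19, 124, 82], [28, 102, 65], [34, 100, 64], [23, 116, 66], [15, 133, 98], [15, 131, 134], [15, 133, 148], [15, 133, 150]], [[13, 140, 122], [13, 141, 121], [13, 140, 118], [13, 139, 117], [14, 143, 127], [17, 147, 163], [18, 151, 199], [19, 150, 200], [19, 150, 189], [19, 145, 163], [25, 122, 113], [42, 100, 87], [53, 98, 91], [53, 100, 87], [51, 97, 76], [48, 102, 70], [44, 102, 65], [31, 99, 59], [16, 131, 80], [15, 133, 119], [15, 133, 146], [15, 133, 150]], [[13, 139, 123], [13, 141, 121], [12, 139, 119], [14, 142, 117], [17, 147, 146], [18, 151, 194], [19, 151, 194], [20, 143, 150], [28, 112, 84], [42, 100, 82], [42, 99, 80], [36, 103, 77], [30, 109, 77], [22, 134, 97], [20, 147, 125], [19, 151, 142], [18, 152, 153], [17, 150, 136], [14, 142, 99], [14, 135, 119], [16, 131, 140], [15, 130, 143]], [[13, 139, 121], [13, 138, 122], [12, 140, 118], [13, 140, 115], [15, 142, 122], [17, 149, 154], [18, 151, 194], [18, 152, 201], [18, 151, 201], [18, 152, 196], [18, 151, 192], [18, 152, 194], [18, 152, 193], [18, 153, 193], [18, 155, 198], [18, 154, 199], [18, 153, 167], [15, 148, 107], [13, 139, 103], [15, 132, 126], [15, 130, 137], [15, 131, 138]]]
ring 103 [ 0.5361477 -0.1594383] 0.023574023615507998
```

View pics/crop0.png

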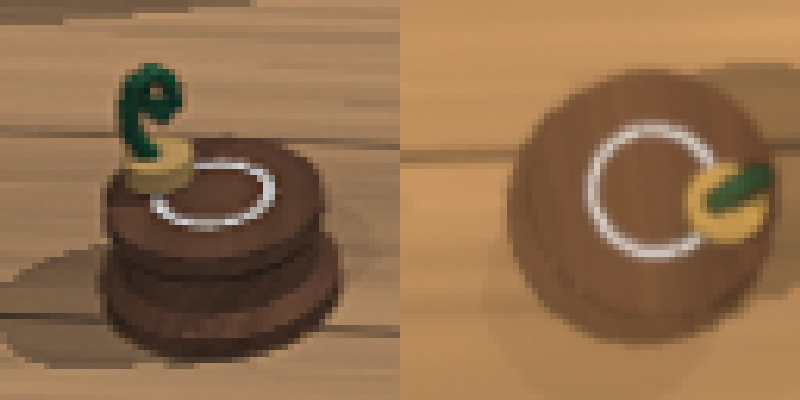

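```bash
cat >> h.py <<'E'
def foot(n,p,z=.065,show=True,win=None):
    hsv=cv2.cvtColor(p,cv2.COLOR_RGB2HSV).astype(int)
    m=((hsv[:,:,0]>=16)&(hsv[:,:,0]<=24)&(hsv[:,:,1]>=143)&(hsv[:,:,2]>125)).astype(np.uint8)
    u0,v0=proj(n,[.536,-.159,.06])[0]; w=np.zeros_like(m)
    w[int(v0-25):int(v0+25),int(u0-25):int(u0+25)]=1
    m*=w
    k,l,st,_=cv2.connectedComponentsWithStats(m); i=1+np.argmax(st[1:,4]); 
    v,u=np.nonzero(l==i); X=onplane(n,np.c_[u,v],z)[:,:2]
    c,r=cv2.minEnclosingCircle((X*1000).astype(np.float32))
    return np.array(c)/1000,r/1000,len(u)
E
python3 - <<'E'
from h import *
for n in("scene","top"):
    p=np.load(f"pics/{n}0.npz")["p"]; print(n,foot(n,p), -robot.camera_params(n)["R"].T@robot.camera_params(n)["t"])
p=np.load(f"pics/scene0.npz")["p"]
hsv=cv2.cvtColor(p,cv2.COLOR_RGB2HSV)
m=(hsv[:,:,1]<80)&(hsv[:,:,2]>140);w=np.zeros_like(m);w[182:200,186:212]=1
v,u=np.nonzero(m&w);X=onplane("scene",np.c_[u,v],.05)
A=np.c_[2*X[:,:2],np.ones(len(X))];s=np.linalg.lstsq(A,(X[:,:2]**2).sum(1),rcond=None)[0]
print("ring",len(u),s[:2],np.sqrt(s[2]+s[0]**2+s[1]**2))
# depth check
for n in ("top",):
    d=np.load(f"pics/{n}0.npz")["d"]; p=np.load(f"pics/{n}0.npz")["p"]
    o,D=rays(n,[[316,190],[325,195],[331,187]]); print(o+D*np.array([d[190,316],d[195,325],d[187,331]])[:,None])
E
```

```text
Traceback (most recent call last):
  File "h.py", line 21, in foot
    k,l,st,_=cv2.connectedComponentsWithStats(m); i=1+np.argmax(st[1:,4]);
                                                      ~~~~~~~~~^^^^^^^^^^
ValueError: attempt to get argmax of an empty sequence
```

```bash
sed -i 's/^    m=((hsv.*$/    m=((hsv[:,:,0]>=16)\&(hsv[:,:,0]<=24)\&(hsv[:,:,1]>=(143 if n=="top" else 112))\&(hsv[:,:,2]>(125 if n=="top" else 95))).astype(np.uint8)/' h.py
python3 - <<'E'
from h import *
p=np.load(f"pics/scene0.npz")["p"]; hsv=cv2.cvtColor(p,cv2.COLOR_RGB2HSV)
for v in range(181,192,2): print(v,hsv[v,182:198].tolist())
for n in("scene","top"):
  try:
    p=np.load(f"pics/{n}0.npz")["p"]; print(n,foot(n,p), -robot.camera_params(n)["R"].T@robot.camera_params(n)["t"])
  except Exception as e: print(e)
p=np.load(f"pics/scene0.npz")["p"]
hsv=cv2.cvtColor(p,cv2.COLOR_RGB2HSV)
m=(hsv[:,:,1]<80)&(hsv[:,:,2]>140);w=np.zeros_like(m);w[182:200,188:212]=1
v,u=np.nonzero(m&w);X=onplane("scene",np.c_[u,v],.05)
A=np.c_[2*X[:,:2],np.ones(len(X))];s=np.linalg.lstsq(A,(X[:,:2]**2).sum(1),rcond=None)[0]
print("ring",len(u),s[:2],np.sqrt(s[2]+s[0]**2+s[1]**2))
d=np.load(f"pics/top0.npz")["d"]
o,D=rays("top",[[316,190],[325,195],[331,187]]); print(o+D*np.array([d[190,316],d[195,325],d[187,331]])[:,None])
E
```

```text
181 [[15, 107, 110], [15, 106, 108], [22, 85, 66], [78, 204, 40], [77, 165, 48], [71, 130, 59], [20, 97, 95], [15, 117, 137], [16, 120, 144], [16, 117, 140], [15, 111, 133], [15, 109, 129], [15, 109, 129], [14, 107, 131], [14, 107, 134], [14, 108, 137]]
183 [[14, 109, 162], [14, 109, 166], [16, 113, 147], [20, 108, 83], [75, 157, 39], [78, 183, 46], [78, 201, 52], [51, 88, 75], [20, 120, 138], [17, 128, 175], [18, 128, 179], [18, 131, 179], [19, 130, 185], [17, 130, 135], [9, 122, 71], [9, 119, 75]]
185 [[15, 111, 152], [14, 110, 155], [16, 118, 134], [18, 130, 131], [18, 123, 118], [22, 116, 88], [25, 104, 86], [26, 104, 101], [19, 124, 158], [17, 130, 181], [17, 129, 180], [18, 128, 179], [18, 131, 173], [17, 126, 130], [9, 71, 94], [6, 53, 96]]
187 [[15, 106, 151], [13, 105, 119], [14, 112, 80], [18, 121, 82], [18, 127, 114], [18, 128, 140], [18, 129, 150], [18, 127, 149], [18, 130, 149], [18, 128, 141], [18, 126, 119], [18, 125, 116], [18, 129, 123], [17, 132, 114], [14, 138, 85], [10, 149, 70]]
189 [[13, 110, 88], [10, 120, 53], [9, 117, 59], [16, 123, 87], [18, 125, 106], [18, 124, 111], [18, 129, 111], [18, 128, 112], [18, 130, 114], [18, 128, 118], [19, 125, 120], [19, 123, 120], [17, 124, 107], [12, 119, 86], [10, 118, 84], [10, 122, 90]]
191 [[8, 112, 50], [9, 117, 59], [11, 112, 64], [9, 111, 62], [8, 109, 63], [9, 118, 52], [11, 135, 51], [12, 26, 99], [14, 27, 104], [12, 73, 70], [10, 140, 69], [10, 126, 83], [10, 120, 85], [10, 116, 86], [10, 119, 88], [11, 123, 89]]
scene (array([ 0.53676355, -0.17761693]), 0.022742713928222656, 76) [1.3669653  0.05249297 0.60419929]
top (array([ 0.52730896, -0.18294617]), 0.01550078582763672, 92) [ 0.36065323 -0.0236214   1.03808092]
ring 42 [ 0.5363331  -0.15741435] 0.023190526657626005
[[ 0.53583665 -0.16124919  0.05123532]
 [ 0.52122243 -0.17961871  0.0644541 ]
 [ 0.53216027 -0.18747739  0.10482936]]
```

Ring centre: top view (0.536,-0.159) with r = 23.6 mm (expected 23.5); scene view (0.536,-0.157). Foot centre in the top view is about (0.528,-0.183) with r ≈ 15 mm, so it must move about 25 mm along heading ~71°. My plan is to set the jaws about 16 mm apart as a shallow cradle and push along tool x at foot height. First comes transit plus turn.

Request:
move_arm([
  [[0.17,0.1,-0.04,0,0,0,-0.073],[0.17,0.25,-0.1,0,0,0,-0.146],[0.17,0.4,-0.16,0,0,0,-0.219],[0.17,0.55,-0.22,0,0,0,-0.292],[0.17,0.7,-0.28,0,0,0,-0.365],[0.17,0.85,-0.34,0,0,0,-0.438],[0.17,1,-0.4,0,0,0,-0.511],[0.17,1,-0.4,0,0,0,-0.583]],
])

```text
time: 0.77
tool_pos: [0.2564, -0.4514, 0.4042]
ee_rot: [3.141, -0.002, 1.243]
wrist_force: [-0.1, -0.7, -0.4]
width: 0.044
```

Request:
move_arm([
  [[0.17,0.2,0.11,0,0,0,0],[0.17,0.4,0.22,0,0,0,0],[0.17,0.6,0.34,0,0,0,0],[0.17,0.8,0.45,0,0,0,0],[0.17,1,0.56,0,0,0,0]],
])

```text
time: 1.18
tool_pos: [0.3413, -0.3762, 0.4041]
ee_rot: [-3.141, -0.001, 1.234]
wrist_force: [0.6, -0.2, -0.6]
width: 0.0163
```

Request:
move_arm([
  [[0.17,0.2,0.11,0,0,0,0],[0.17,0.4,0.22,0,0,0,0],[0.17,0.6,0.34,0,0,0,0],[0.17,0.8,0.45,0,0,0,0],[0.17,1,0.56,0,0,0,0]],
])

```text
time: 1.6
tool_pos: [0.4272, -0.3002, 0.4041]
ee_rot: [-3.141, -0.0, 1.235]
wrist_force: [-0.1, 0.5, -0.5]
width: 0.0163
```

Request:
move_arm([
  [[0.17,0.2,0.11,0,0,0,0],[0.17,0.4,0.22,0,0,0,0],[0.17,0.6,0.34,0,0,0,0],[0.17,0.75,0.45,0,0,0,0],[0.17,0.9,0.57,0,0,0,0],[0.17,0.9,0.57,0,0,0,0],[0.17,0.9,0.57,0,0,0,0]],
])

```text
time: 2.18
tool_pos: [0.5103, -0.2345, 0.4038]
ee_rot: [-3.14, 0.0, 1.236]
wrist_force: [-0.1, 0.8, -0.8]
width: 0.0159
```

Request:
move_arm([
  [[0.17,0,0,0.2,0,0,0],[0.17,0,0,0.4,0,0,0],[0.17,0,0,0.6,0,0,0],[0.17,0,0,0.8,0,0,0],[0.17,0,0,1,0,0,0],[0.17,0,0,1,0,0,0],[0.17,0,0,1,0,0,0]],
])

```text
time: 2.77
tool_pos: [0.509, -0.2355, 0.3036]
ee_rot: [-3.138, -0.0, 1.233]
wrist_force: [-0.8, 0.3, 0.1]
width: 0.0159
```

Request:
move_arm([
  [[0.17,0,0,0.1,0,0,0],[0.17,0,0,0.2,0,0,0],[0.17,0,0,0.3,0,0,0],[0.17,0,0,0.38,0,0,0],[0.17,0,0,0.43,0,0,0],[0.17,0,0,0.45,0,0,0],[0.17,0,0,0.45,0,0,0],[0.17,0,0,0.45,0,0,0]],
])

```text
time: 3.43
tool_pos: [0.5101, -0.235, 0.2598]
ee_rot: [3.141, 0.0, 1.235]
wrist_force: [0.0, -0.1, 0.9]
width: 0.0155
```

```bash
cat > look.py <<'E'
import sys
from h import *
t=sys.argv[1]; out=[]
o=robot.get_obs(); print(o["time"],o["tool_pos"],o["ee_rot"],o["wrist_force"],o["width"])
for n,(x0,y0) in (("scene",(165,150)),("top",(275,160))):
    p,d=snap(n,t); c=p[y0:y0+64,x0:x0+64]
    out.append(cv2.resize(c[:,:,::-1],(400,400),interpolation=cv2.INTER_NEAREST))
    try: print(n,foot(n,p))
    except Exception as e: print(n,e)
cv2.imwrite(f"pics/crop{t}.png",np.hstack(out))
E
python3 look.py 1
```

```text
3.4333 [ 0.5101499  -0.23496218  0.25980112] [3.14136346e+00 1.26705497e-04 1.23470175e+00] [ 0.03543379 -0.14898818  0.8505141 ] 0.015512200983778562
scene (array([ 0.53664764, -0.17727396]), 0.022728151321411132, 76)
top (array([ 0.52730896, -0.18294617]), 0.01550078582763672, 85)
```

View pics/crop1.png

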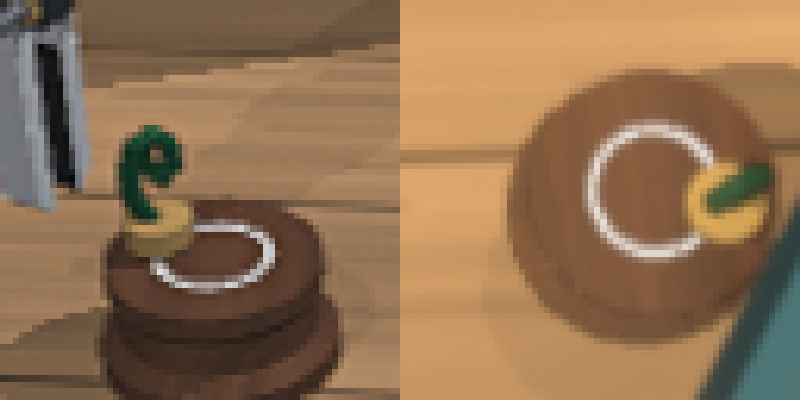

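Request:
move_arm([
  [[0.17,0,0,0.02,0,0,0],[0.17,0,0,0.045,0,0,0],[0.17,0.05,0,0.045,0,0,0],[0.17,0.1,0,0.045,0,0,0],[0.17,0.15,0,0.045,0,0,0],[0.17,0.2,0,0.045,0,0,0],[0.17,0.2,0,0.045,0,0,0],[0.17,0.2,0,0.045,0,0,0]],
])

```text
time: 4.2
tool_pos: [0.5168, -0.2156, 0.2553]
ee_rot: [3.141, 0.0, 1.236]
wrist_force: [0.4, 0.2, -0.3]
width: 0.016
```

```bash
python3 look.py 2
```

```text
4.2 [ 0.51682711 -0.21559138  0.25526075] [3.14137792e+00 2.38700975e-04 1.23557090e+00] [ 0.41545764  0.17399472 -0.2950256 ] 0.015972634834135267
scene (array([ 0.53664764, -0.17727396]), 0.022728151321411132, 75)
top (array([ 0.53173474, -0.17779486]), 0.01163575553894043, 24)
```

View pics/crop2.png

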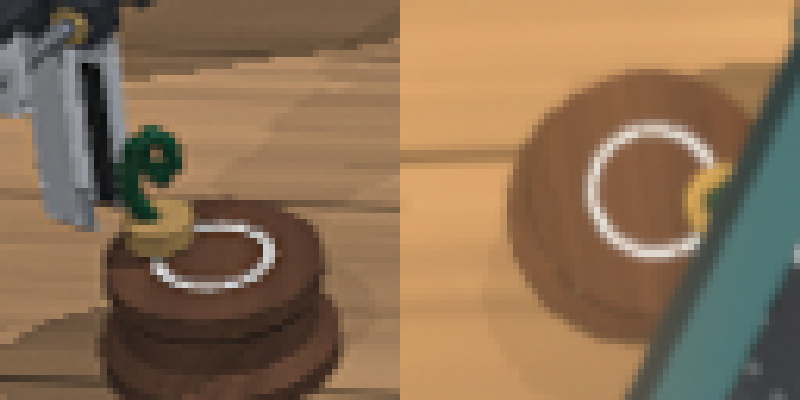

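Request:
move_arm([
  [[0.17,0.025,0,0,0,0,0],[0.17,0.05,0,0,0,0,0],[0.17,0.075,0,0,0,0,0],[0.17,0.09,0,0,0,0,0],[0.17,0.1,0,0,0,0,0],[0.17,0.11,0,0,0,0,0],[0.17,0.12,0,0,0,0,0],[0.17,0.13,0,0,0,0,0]],
])

```text
time: 4.97
tool_pos: [0.5209, -0.2038, 0.2552]
ee_rot: [3.142, 0.0, 1.235]
wrist_force: [-0.3, -1.6, 0.1]
width: 0.0161
```

```bash
python3 look.py 3
```

```text
4.9667 [ 0.52093186 -0.20378051  0.25517872] [3.14157283e+00 2.37646859e-04 1.23453494e+00] [-0.29716901 -1.63447751  0.10809276] 0.01609542243804361
scene (array([ 0.53664764, -0.17727396]), 0.022728151321411132, 73)
top attempt to get argmax of an empty sequence
```

View pics/crop3.png

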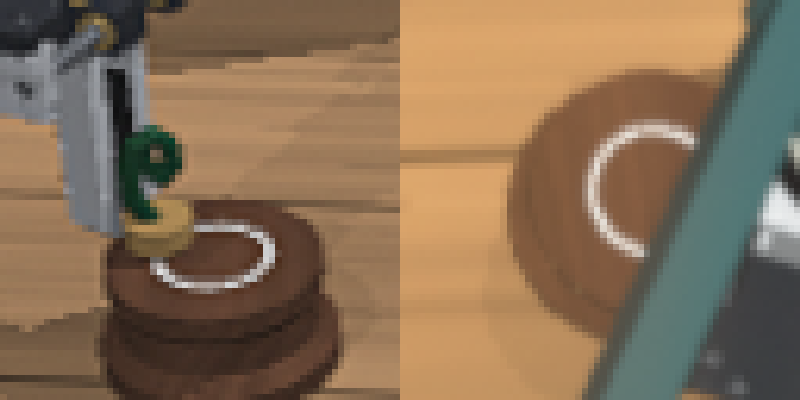

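Contact is just made (1.6 N) about 22 mm behind the foot centre, as predicted, and the foot hasn't moved. Now a slow tap of about 8 mm.

Request:
move_arm([
  [[0.17,0.01,0,0,0,0,0],[0.17,0.02,0,0,0,0,0],[0.17,0.03,0,0,0,0,0],[0.17,0.04,0,0,0,0,0],[0.17,0.05,0,0,0,0,0],[0.17,0.06,0,0,0,0,0],[0.17,0.07,0,0,0,0,0],[0.17,0.08,0,0,0,0,0]],
])

```text
time: 5.73
tool_pos: [0.5235, -0.1962, 0.2552]
ee_rot: [-3.142, 0.0, 1.235]
wrist_force: [-1.0, -1.0, 0.1]
width: 0.016
```

```bash
python3 look.py 4
```

```text
5.7333 [ 0.52353489 -0.19622428  0.25521053] [-3.14155996e+00  2.59755162e-04  1.23453563e+00] [-0.95582754 -0.96004425  0.06737607] 0.015953509123651684
scene (array([ 0.53951563, -0.17060115]), 0.02115561294555664, 75)
top attempt to get argmax of an empty sequence
```

View pics/crop4.png

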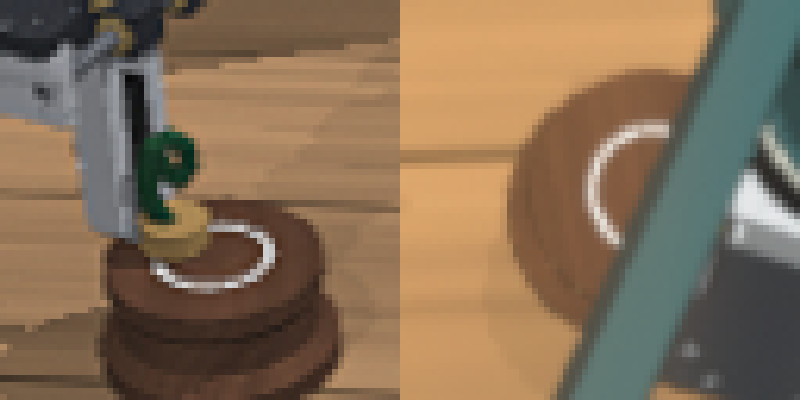

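The carving slid about 7 mm and stayed upright. Another 8 mm, then I'll look.

Request:
move_arm([
  [[0.17,0.01,0,0,0,0,0],[0.17,0.02,0,0,0,0,0],[0.17,0.03,0,0,0,0,0],[0.17,0.04,0,0,0,0,0],[0.17,0.05,0,0,0,0,0],[0.17,0.06,0,0,0,0,0],[0.17,0.07,0,0,0,0,0],[0.17,0.08,0,0,0,0,0]],
])

```text
time: 6.5
tool_pos: [0.5262, -0.1886, 0.2552]
ee_rot: [3.141, 0.0, 1.235]
wrist_force: [-1.1, -0.5, 1.0]
width: 0.016
```

```bash
python3 look.py 5
```

```text
6.5 [ 0.52623539 -0.18862558  0.25519962] [3.14147784e+00 1.19521029e-04 1.23457703e+00] [-1.12399331 -0.54741852  1.00039989] 0.015956918800200198
scene (array([ 0.54277826, -0.16202382]), 0.02079706001281738, 72)
top attempt to get argmax of an empty sequence
```

View pics/crop5.png

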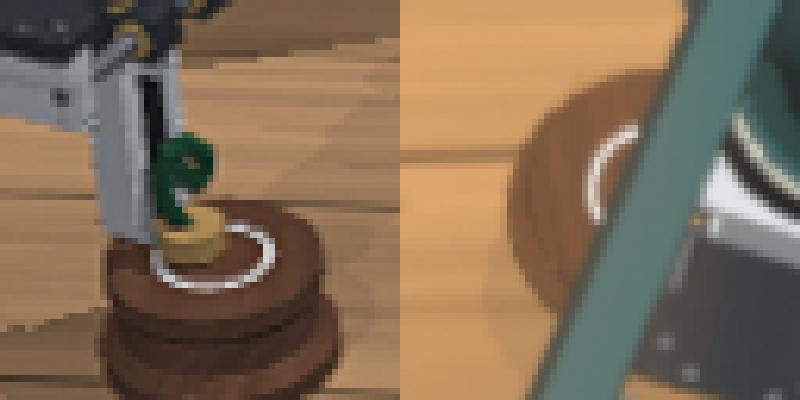

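Request:
move_arm([
  [[0.17,0.01,0,0,0,0,0],[0.17,0.02,0,0,0,0,0],[0.17,0.03,0,0,0,0,0],[0.17,0.04,0,0,0,0,0],[0.17,0.05,0,0,0,0,0],[0.17,0.06,0,0,0,0,0],[0.17,0.06,0,0,0,0,0]],
])

```text
time: 7.18
tool_pos: [0.5282, -0.1828, 0.2552]
ee_rot: [3.142, -0.0, 1.235]
wrist_force: [0.2, -0.6, 0.7]
width: 0.0158
```

Request:
move_arm([
  [[0.17,-0.02,0,0,0,0,0],[0.17,-0.06,0,0,0,0,0],[0.17,-0.15,0,0,0,0,0],[0.17,-0.25,0,0,0,0,0],[0.17,-0.35,0,0,0,0,0],[0.17,-0.45,0,0,0,0,0],[0.17,-0.45,0,0,0,0,0],[0.17,-0.45,0,0,0,0,0]],
])

```text
time: 7.85
tool_pos: [0.513, -0.2264, 0.2551]
ee_rot: [-3.142, -0.0, 1.233]
wrist_force: [0.2, -0.7, -0.8]
width: 0.0161
```

```bash
python3 look.py 6
```

```text
7.85 [ 0.51297688 -0.22644031  0.25513744] [-3.14158095e+00 -3.09988525e-04  1.23273858e+00] [ 0.24463635 -0.70676925 -0.84656829] 0.016060108666474327
scene (array([ 0.54480139, -0.1576385 ]), 0.02262841987609863, 77)
top (array([ 0.53508173, -0.16205962]), 0.014872994422912598, 72)
```

View pics/crop6.png

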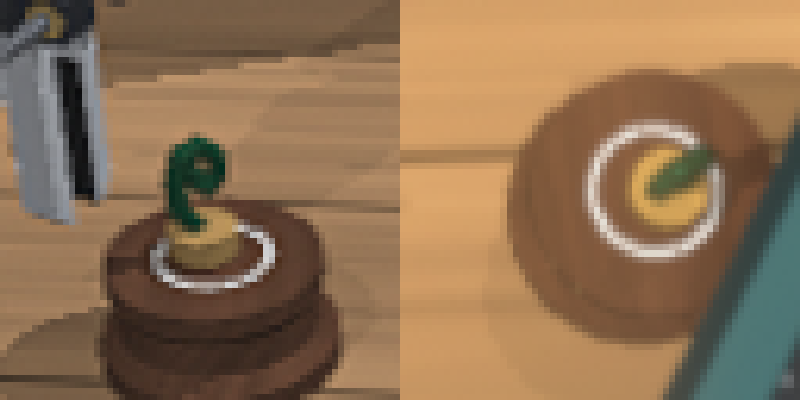

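The foot is inside already: centre (0.536,-0.162) against ring (0.536,-0.159), about 3 mm off with 7 mm allowed. One last 3 mm tap will centre it, then I'll back off.

Request:
move_arm([
  [[0.17,0.1,0,0,0,0,0],[0.17,0.2,0,0,0,0,0],[0.17,0.3,0,0,0,0,0],[0.17,0.37,0,0,0,0,0],[0.17,0.41,0,0,0,0,0],[0.17,0.43,0,0,0,0,0],[0.17,0.44,0,0,0,0,0],[0.17,0.45,0,0,0,0,0]],
])

```text
time: 8.62
tool_pos: [0.5282, -0.1829, 0.2552]
ee_rot: [3.142, 0.0, 1.235]
wrist_force: [0.6, 0.1, 0.5]
width: 0.0162
```

Request:
move_arm([
  [[0.17,0.01,0,0,0,0,0],[0.17,0.02,0,0,0,0,0],[0.17,0.03,0,0,0,0,0],[0.17,0.03,0,0,0,0,0],[0.17,0.01,0,0,0,0,0],[0.17,-0.05,0,0,0,0,0],[0.17,-0.15,0,0,0,0,0],[0.17,-0.3,0,0,0,0,0]],
])

```text
time: 9.28
tool_pos: [0.5181, -0.2116, 0.2551]
ee_rot: [-3.142, -0.0, 1.236]
wrist_force: [-0.8, -0.1, -0.7]
width: 0.016
```

Request:
move_arm([
  [[0.17,-0.2,0,-0.1,0,0,0],[0.17,-0.35,0,-0.3,0,0,0],[0.17,-0.5,0,-0.6,0,0,0],[0.17,-0.7,0,-0.9,0,0,0],[0.17,-0.8,0,-1,0,0,0],[0.17,-0.8,0,-1,0,0,0]],
])

```text
time: 9.78
tool_pos: [0.4914, -0.2894, 0.3589]
ee_rot: [3.134, 0.003, 1.231]
wrist_force: [0.7, 0.2, 0.6]
width: 0.0162
```

```bash
python3 look.py 7; python3 - <<'E'
from h import *
p=np.load("pics/top7.npz")["p"];hsv=cv2.cvtColor(p,cv2.COLOR_RGB2HSV)
m=(hsv[:,:,1]<70)&(hsv[:,:,2]>130);w=np.zeros_like(m);w[172:212,294:328]=1
v,u=np.nonzero(m&w);X=onplane("top",np.c_[u,v],.05)
A=np.c_[2*X[:,:2],np.ones(len(X))];s=np.linalg.lstsq(A,(X[:,:2]**2).sum(1),rcond=None)[0]
print("ring",len(u),s[:2],np.sqrt(s[2]+s[0]**2+s[1]**2))
for n in("scene","top"): cv2.imwrite(f"pics/full7{n}.png",np.load(f"pics/{n}7.npz")["p"][:,:,::-1])
E
```

```text
9.7833 [ 0.49144312 -0.28943525  0.35893568] [3.13433835e+00 2.82340364e-03 1.23120877e+00] [0.68593089 0.23171238 0.57080473] 0.016199467529739532
scene (array([ 0.54487231, -0.15479068]), 0.022289648056030273, 75)
top (array([ 0.53480017, -0.15978873]), 0.015746896743774413, 92)
ring 125 [ 0.53616167 -0.15959672] 0.02359995344312411
```

View pics/crop7.png

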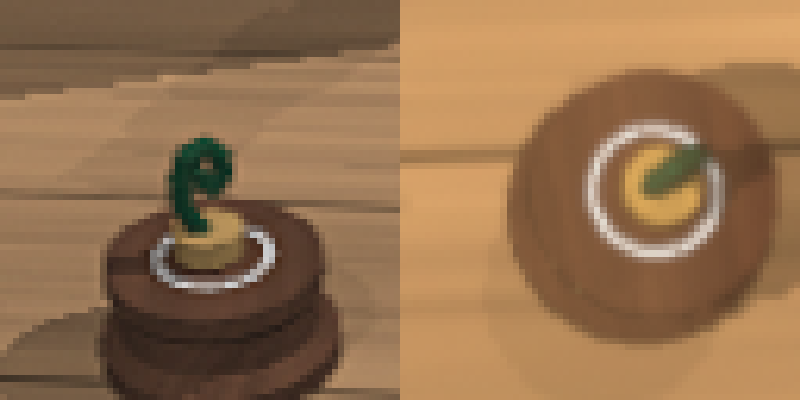

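View pics/full7scene.png

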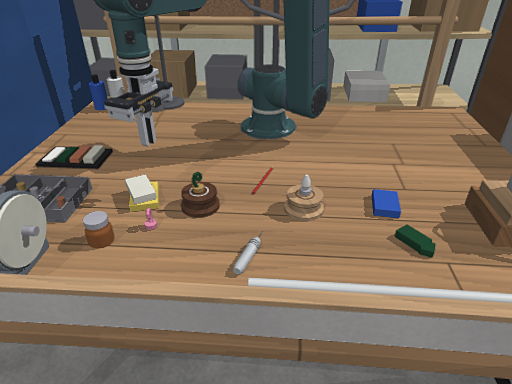

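The crop shows the koru upright, the whole foot inside the ring (top crop: foot about 662,184, ring about 655,190), and the robot clear. I'll let the arm settle, then hand in.

Request:
move_arm([
  [[0.17,0,0,0,0,0,0],[0.17,0,0,0,0,0,0],[0.17,0,0,0,0,0,0],[0.17,0,0,0,0,0,0],[0.17,0,0,0,0,0,0],[0.17,0,0,0,0,0,0]],
])

```text
time: 10.38
tool_pos: [0.492, -0.2866, 0.3548]
ee_rot: [-3.141, -0.0, 1.235]
wrist_force: [-0.5, -0.4, -0.4]
width: 0.0154
```

```bash
python3 look.py 8; python3 -c "
from bench import robot
print(robot.close_job())"
```

```text
10.3833 [ 0.49200262 -0.28656872  0.35482297] [-3.14106672e+00 -1.00496075e-04  1.23512714e+00] [-0.46522093 -0.3667303  -0.41695845] 0.01544641067920026
scene (array([ 0.54487231, -0.15479068]), 0.022289648056030273, 77)
top (array([ 0.53485175, -0.15986   ]), 0.015716879844665528, 92)
the job is handed in; nothing more can be done
None
```

I nudged the koru at its brass foot about 25 mm with four slow fingertip pushes, backed the gripper away and handed the job in at about 10.4 s. The highest wrist force in the readings after each move was about 1.7 N.

- **Position:** in the last top view the foot centre is (0.535, -0.160) and the ring centre (0.536, -0.160). That is about 1.5 mm off, with 7 mm allowed, so the whole foot is inside the ring. The koru stood upright, and its position held for 0.6 s with the robot clear of it.
- **Other objects:** in the last full scene picture nothing else looked disturbed. I checked that by eye only.
- **Disagreement between cameras:** the scene camera's foot fit put the centre at (0.545, -0.155) with a 22 mm radius. It is biased because its mask also takes in the visible side of the foot, so I did not use it. The two cameras' ring centres agreed to 2 mm, and the scene picture also shows the foot inside the ring.

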